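# Find the snapping key and load it for the hold test

## Robot

A 7-joint arm with a two-finger parallel gripper is mounted at the origin on the work surface. World frame = base frame: x ahead of the robot, y to its left, z up, the work surface at z = 0. Lengths are in m, angles in rad, forces in N, time in s.
With the tool pointing down it reaches from about 0.425 to 0.925 m from the base axis. Payload 6.8 kg.
Tool frame: the origin (TCP) lies midway between the tips of the shut fingers; the grasp point (between the pads) lies 19 mm behind it; z points along the fingers, y is the line along which they close (so a half turn about z gives the same grasp; the last joint's range is limited). The gripper opens to 85 mm and grips with 20 to 120 N. Pads are 22 mm wide; open, the fingers measure 114 mm over their backs; the gripper's body (76 mm by 85 mm) begins 54 mm behind the grasp point. The pads swing forward as they close: fully open they stand 13 mm farther back than shut.
Start: joints at [-1.21, 0.477, 0.022, 1.555, -0.011, 1.109, -0.083], TCP at [0.305, 0.602, 0.231] pointing down, gripper open.
Joint ranges: [-2.96, 2.96], [-0.34, 2.1], [-1.41, 1.46], [0.24, 2.44], [-1.37, 4.51], [0.17, 1.92], [-2.96, 2.96]. Speed limits (rad/s): [2.39, 2.39, 3.14, 3.14, 3.14, 3.14, 3.14].

## Interface

Orientations are given as a unit quaternion [w, x, y, z].
In Python, from station import * gives the robot as it stands. The module is installed in compiled form; this text tells all that it offers.
- The arm moves only by the shell command python3 -m jog 'ROWS' [OPENING] [FORCE]. ROWS is JSON, a list of rows, each an object of numbers: "x", "y", "z": the shift along the tool's x, y, z in m; "ax", "ay", "az": the turn, a rotation vector about the tool's x, y, z in rad. In form: [{"x": .., "y": .., "z": .., "ax": .., "ay": .., "az": ..}, ...]. A call has 1 to 12 rows; each row is the pose to reach, as a shift and turn from the pose commanded when the call began, along the tool's axes at that moment; what a row does not reach only later rows make up. A row lasts 1/10 s, in which the tool goes at most 50 mm and 8.59 degrees, less where a joint would pass 70% of its speed; a pose out of reach is approached as far as the arm can. A call with a gripper value outside its range is refused whole. OPENING is the opening, from 0 (shut) to 1 (fully open), set as the call begins (- or left out, the last holds). The fingers move at their own pace and stop on an object; FORCE is the grip in N (left out, the last holds). Time passes only in rows, so rows that repeat a pose let the fingers close. It gives the time, the measured TCP pose, the force, the opening and the grip force at its end, in the units of the state.
- get_obs(): the state, without advancing time (a new reading comes with each control period).
- read_camera(name): name is "side" or "top"; returns the picture (400x640x3 uint8, red, green, blue); there is no depth.
- camera_params(name): a dict with "K" (3x3 intrinsics, pixels), "D" ([k1, k2, p1, p2, k3] as OpenCV has them; the pictures are not rectified), "origin" and "attitude" of the camera in the world. Camera axes: x right, y up, looking along -z (the intrinsics and any distortion apply to the point x, -y, -z); pixel columns grow to the right and rows downward; lengths in m; the calibration is good to about 2 mm. A picture is of the moment at which its call begins. camera_params takes no time and is no camera call.
- hand_in(): hands the job in; it is judged then, once.
The state is a dict: "t": time; "q": joint angles; "joint_vel": joint speeds; "joint_torque": joint torques, N m; "eef_pos": TCP position; "tool_rot": TCP orientation; "contact_force": force on the tool from outside, world axes, zero at the start; "torque": the same for the moment, N m; "gripper_width": opening from 0.0 (shut) to 1.0 (fully open); "grasp_force": force on a finger pad.
Only numpy, scipy, OpenCV 4.12 (cv2) and the standard library are available. Lean on these libraries where they do the work, as an engineer would, in place of code of your own. Each camera call takes 0.05 s, during which the arm holds its last target. There are 200 camera calls.

## Task

Three of the four keys on the test block have gone soft. With the bare gripper, press the keys one at a time, slowly and gently, until you feel one snap over: that is the sound key. Then stand the large steel weight upright on the sound key so that it holds it down, and let go; never set the weight on a soft key, and leave the other things on the bench where they are.

Things in the scene. Friction and masses are not known exactly. Their poses are not given: they have to be found in the camera images.
- block: Key test block: fixed grey block 200 x 200 x 40 mm, aluminium top plate; origin at the centre of its underside on the bench, z up. Four push keys that look alike stand on it, 90 mm apart in a square; one is sound and three are soft, which is where changes every time. A key travels 6 mm straight down to a rubber stop (about 10 N per mm there; over about 25 N harms it) and springs back when let go.
- key_1 (a point): Centre of the top of the near left key when up (seen from the robot, block yaw 0), at block x, y, z = (-45, 45, 62) mm; fixed to the block, does not follow the key down. Flat round black head 32 mm across, over a fixed steel collar 48 mm across and 5 mm high on the plate.
- key_2 (a point): Centre of the top of the near right key when up (seen from the robot, block yaw 0), at block x, y, z = (-45, -45, 62) mm; fixed to the block, does not follow the key down. Flat round black head 32 mm across, over a fixed steel collar 48 mm across and 5 mm high on the plate.
- key_3 (a point): Centre of the top of the far left key when up (seen from the robot, block yaw 0), at block x, y, z = (45, 45, 62) mm; fixed to the block, does not follow the key down. Flat round black head 32 mm across, over a fixed steel collar 48 mm across and 5 mm high on the plate.
- key_4 (a point): Centre of the top of the far right key when up (seen from the robot, block yaw 0), at block x, y, z = (45, -45, 62) mm; fixed to the block, does not follow the key down. Flat round black head 32 mm across, over a fixed steel collar 48 mm across and 5 mm high on the plate.
- contact_sound (a joint): The sound key, wherever it is: pushes back with 3.6 N at first, about 6.2 N at 1.5 mm down, then snaps over: the force falls to about 1.9 N at 4.5 mm and climbs to about 4.5 N at 6 mm. This number is its contact blade: 0 up, 0.000012 m at the stop (1/500 of the key's travel), too small to read through the noise: feel the press.
- contact_soft_1 (a joint): One of the soft keys, wherever it is: 1.0 N at first, rising evenly to only 1.9 N at 6 mm, no snap. This number is its contact blade: 0 up, 0.000012 m at the stop (1/500 of the key's travel), too small to read through the noise: feel the press.
- contact_soft_2 (a joint): One of the soft keys, wherever it is: 1.0 N at first, rising evenly to only 1.9 N at 6 mm, no snap. This number is its contact blade: 0 up, 0.000012 m at the stop (1/500 of the key's travel), too small to read through the noise: feel the press.
- contact_soft_3 (a joint): One of the soft keys, wherever it is: 1.0 N at first, rising evenly to only 1.9 N at 6 mm, no snap. This number is its contact blade: 0 up, 0.000012 m at the stop (1/500 of the key's travel), too small to read through the noise: feel the press.
- weight: The large steel weight, loose, 0.78 kg (5% more or less): cylinder 52 mm across and 40 mm high, above it a 22 mm neck and a round knob 34 mm across between 56 and 75 mm above its flat underside. Origin at the centre of the underside, z along its axis. Its own weight is enough to push any key fully down.
- weight_knob (a point): Middle of the large weight's knob, 65 mm above its underside: where to grip it from above.
- small_weight: Bystander: loose steel weight of the same shape, 32 mm across and 47 mm high, 0.18 kg, too light for the keys. Origin under its centre.
- black_ring: Bystander: loose black plastic ring 36 mm across, 12 mm high, lying on the block's plate between the four keys. Origin under its centre.
- bush: Bystander: loose white plastic bush 34 mm across, 40 mm high, standing about 90 mm from the large weight. Origin under its centre.
- screwdriver: Bystander: loose screwdriver about 0.2 m long, lying on the bench on the robot side of the large weight, 100 mm from it.
- jar: Bystander: loose grey jar, 60 mm across, 80 mm high, standing beyond the block. Origin under its centre.
Not all that is in view belongs to the job. What is shaped like the weight but red or turquoise is not meant.

How it is judged:
By the outcome, as a careful person would: the job done as asked, in the order asked, and still so for the second after the job is handed in, with the robot touching nothing.
It also fails if it takes over 72 s, if anything falls off the work surface, if the arm or the gripper's body presses on something with over 40 N, if the wrist force passes 120 N, or if a joint passes its speed limit or range.

## Working session

There is one attempt and no reset: what is moved stays moved. The work goes in short steps, Python scripts to look and compute and a shell command to move; the robot and the scene stay as the last step left them, time stands still between calls to the robot, and variables do not carry over. Pictures are saved under pics/ and viewed, at most 10 in all, crops included, and the job is handed in when it is done.

```bash
mkdir -p pics
cat > h.py <<'E'
from station import *
import numpy as np, cv2
from scipy.spatial.transform import Rotation as R
def snap(name,fn):
    im=read_camera(name); cv2.imwrite('pics/'+fn,cv2.cvtColor(im,cv2.COLOR_RGB2BGR)); return im
def rot(a):
    a=np.array(a,float)
    return a if a.shape==(3,3) else R.from_quat(a[[1,2,3,0]]).as_matrix()
def ray(name,uv):
    c=camera_params(name); p=cv2.undistortPoints(np.array([[uv]],float),np.array(c['K'],float),np.array(c['D'],float))[0,0]
    return np.array(c['origin'],float), rot(c['attitude'])@np.array([p[0],-p[1],-1])
def on_plane(name,uv,z):
    o,d=ray(name,uv); return o+d*(z-o[2])/d[2]
def proj(name,P):
    c=camera_params(name); q=(np.array(P,float)-np.array(c['origin']))@rot(c['attitude']); q=q*[1,-1,-1]
    return cv2.projectPoints(q.reshape(1,1,3),np.zeros(3),np.zeros(3),np.array(c['K'],float),np.array(c['D'],float))[0][0,0]
E
python3 - <<'E'
from h import *
snap('top','t0.png');snap('side','s0.png')
for n in('top','side'):
    c=camera_params(n);print(n,c['origin'],c['attitude'],c['K'],c['D'])
o=get_obs();print(o['t'],o['eef_pos'],o['tool_rot'],o['contact_force'])
E
```

```text
top [0.45894996 0.00138556 1.16797027] [-0.69557175 -0.04524193  0.04982215  0.71529774] [[514.48086815   0.         327.4860986 ]
 [  0.         514.48086815 200.683618  ]
 [  0.           0.           1.        ]] [-0.06007664  0.          0.          0.          0.        ]
side [ 0.27964292 -0.54918843  0.57483786] [ 0.87116208  0.41618738 -0.11189266 -0.23525461] [[449.39375046   0.         325.70673854]
 [  0.         449.39375046 202.60500475]
 [  0.           0.           1.        ]] [0.03809933 0.         0.         0.         0.        ]
0.1 [0.30473778 0.60168775 0.23041527] [-1.21409334e-04  2.32231843e-01  9.72660097e-01 -8.31825661e-04] [-0.55152187  0.54142569 -0.19252837]
```

View pics/t0.png

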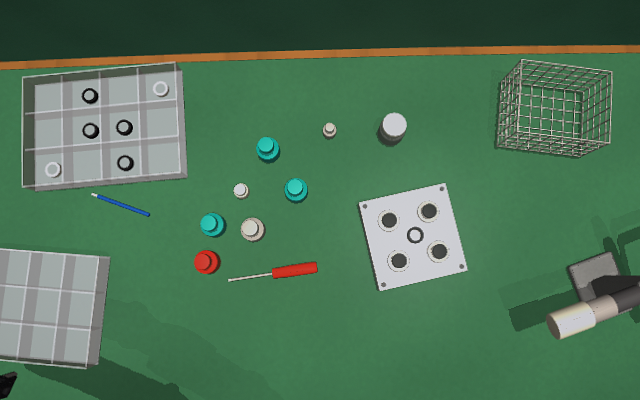

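View pics/s0.png

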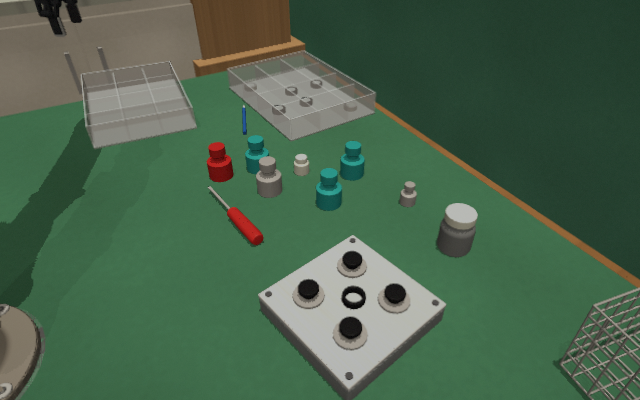

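The top view shows the block centred at about (413,237), with keys at (389,220), (429,211), (399,261) and (439,251). The steel weight is at (252,229), with the bush at (240,190), turquoise decoys at (212,225) and (296,190), a red one at (206,262) and the screwdriver below. Side view: weight at (268,177), knob at about (268,165).

Run:
```python
from h import *
t=cv2.imread('pics/t0.png');s=cv2.imread('pics/s0.png')
def blobs(mask,roi,amin):
    x0,y0,x1,y1=roi;m=np.zeros(mask.shape,np.uint8);m[y0:y1,x0:x1]=mask[y0:y1,x0:x1]
    cs,_=cv2.findContours(m,cv2.RETR_LIST,cv2.CHAIN_APPROX_NONE)
    return [c for c in cs if cv2.contourArea(c)>amin]
hsv=cv2.cvtColor(t,cv2.COLOR_BGR2HSV)
light=((hsv[...,1]<60)&(hsv[...,2]>110)).astype(np.uint8)*255
c=max(blobs(light,(340,165,485,305),500),key=cv2.contourArea)
bx=cv2.boxPoints(cv2.minAreaRect(c));P=np.array([on_plane('top',u,.04) for u in bx])
print('block',P.mean(0),[round(np.linalg.norm(P[i]-P[i-1]),4) for i in range(4)],[np.degrees(np.arctan2(*(P[i]-P[i-1])[[1,0]])) for i in range(4)])
for nm,im,roi in(('top',t,(365,190,460,285)),('side',s,(285,240,415,350))):
    for c in blobs((im.max(2)<50).astype(np.uint8)*255,roi,40):
        (x,y),(w,h),_=cv2.fitEllipse(c);print(nm,'dark',round(x,1),round(y,1),round(w,1),round(h,1),on_plane(nm,(x,y),.062).round(4))
c=max(blobs(light,(232,212,272,250),50),key=cv2.contourArea);print('weight mask',cv2.boundingRect(c),cv2.contourArea(c),on_plane('top',cv2.minEnclosingCircle(c)[0],.04))
hs=cv2.cvtColor(s,cv2.COLOR_BGR2HSV);l2=((hs[...,1]<60)&(hs[...,2]>60)).astype(np.uint8)*255
c=max(blobs(l2,(252,152,288,200),50),key=cv2.contourArea);print('side',cv2.boundingRect(c))
a=cv2.resize(t[170:290,180:330],None,fx=4,fy=4,interpolation=2);b=cv2.resize(s[130:220,200:300],None,fx=3,fy=3,interpolation=2)
cv2.imwrite('pics/cr.png',cv2.copyMakeBorder(a,0,0,0,0,cv2.BORDER_CONSTANT));cv2.imwrite('pics/cs.png',b)
v=np.zeros((480,800,3),np.uint8);v[:, :600]=a[:480,:600];v[:180,600:]=cv2.resize(b,(200,180));cv2.imwrite('pics/v.png',v)
```

```text
block [ 0.52890877 -0.19394767  0.04      ] [np.float64(0.2007), np.float64(0.204), np.float64(0.2027), np.float64(0.1997)] [np.float64(11.274186528171729), np.float64(-78.12507450591232), np.float64(-169.92635048849002), np.float64(101.33482096741304)]
side dark 350.3 327.5 20.6 21.4 [ 0.4924 -0.2487  0.062 ]
side dark 353.2 297.2 11.4 18.0 [ 0.5238 -0.2075  0.062 ]
side dark 353.3 297.3 21.5 22.5 [ 0.5237 -0.2077  0.062 ]
side dark 394.6 293.3 18.5 19.9 [ 0.5796 -0.2316  0.062 ]
side dark 308.1 289.0 18.5 19.2 [ 0.475  -0.1615  0.062 ]
side dark 352.0 259.8 16.4 18.3 [ 0.5623 -0.1445  0.062 ]
weight mask (240, 217, 24, 24) 393.0 [0.55410539 0.16066256 0.04      ]
side (256, 156, 26, 42)
```

View pics/v.png

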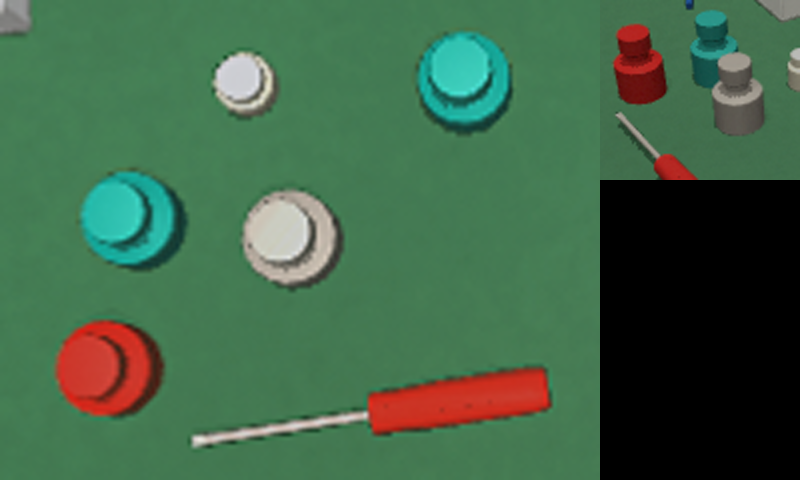

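```bash
cat >> h.py <<'E'
B=np.array([.528,-.1955]);YAW=np.radians(11.2)
def key(i):
    return B+R.from_euler('z',YAW).as_matrix()[:2,:2]@np.array([(-.045,.045),(-.045,-.045),(.045,.045),(.045,-.045)][i-1])
def shift(P):
    o=get_obs();M=rot(o['tool_rot']);print('t',round(o['t'],2),'pos',np.array(o['eef_pos']).round(4),'y-dir deg',round(np.degrees(np.arctan2(M[1,1],M[0,1])),1),'tilt',np.degrees(np.arccos(-M[2,2])).round(2),'F',np.array(o['contact_force']).round(2),'w',round(o['gripper_width'],3),'grip',round(o['grasp_force'],1))
    print('shift',(M.T@(np.array(P)-o['eef_pos'])).round(4))
E
python3 -m jog '[{"x":-0.187,"y":-0.131,"z":0.015,"az":0.55},{"x":-0.373,"y":-0.262,"z":0.03,"az":1.1},{"x":-0.373,"y":-0.262,"z":0.03,"az":1.1},{"x":-0.373,"y":-0.262,"z":0.03,"az":1.1},{"x":-0.373,"y":-0.262,"z":0.03,"az":1.1},{"x":-0.373,"y":-0.262,"z":0.03,"az":1.1},{"x":-0.373,"y":-0.262,"z":0.03,"az":1.1},{"x":-0.373,"y":-0.262,"z":0.03,"az":1.1},{"x":-0.373,"y":-0.262,"z":0.03,"az":1.1},{"x":-0.373,"y":-0.262,"z":0.03,"az":1.1},{"x":-0.373,"y":-0.262,"z":0.03,"az":1.1},{"x":-0.373,"y":-0.262,"z":0.03,"az":1.1}]' 0
python3 -c "
from h import *
shift([*key(1),.11])"
```

```text
t 0.1 pos [0.3047 0.6017 0.2304] y-dir deg 63.1 tilt 0.1 F [-0.55  0.54 -0.19] w 1.002 grip 0.0
shift [-0.4961 -0.6024  0.1215]validation failed for argument at $[0]...
```

```bash
python3 -m jog '[{"x":-0.031,"y":-0.022,"z":0.0025,"ax":0,"ay":0,"az":0.1},{"x":-0.062,"y":-0.044,"z":0.005,"ax":0,"ay":0,"az":0.2}]' 0; python3 -m jog '[{"x":-0.031,"y":-0.022,"z":0.0025,"az":0.1},{"x":-0.062,"y":-0.044,"z":0.005,"az":0.2}]' 0;
python3 -c "
from h import *
shift([.52,.2,.2])"
```

```text
t: 0.3
eef_pos: [0.3396, 0.5347, 0.2255]
tool_rot: [-0.0, 0.329, 0.944, -0.0]
contact_force: [1.0, 0.3, 0.2]
gripper_width: 0.69
grasp_force: 0.0
t 0.3 pos [0.3396 0.5347 0.2255] y-dir deg 51.6 tilt 0.05 F [0.97 0.26 0.21] w 0.69 grip 0.0
shift [-0.3492 -0.1503  0.0255]validation failed for argument at $[0]...
```

All six keys are required in each row.

```bash
python3 -m jog '[{"x":-0.045,"y":-0.019,"z":0.003,"ax":0,"ay":0,"az":0.12},{"x":-0.09,"y":-0.038,"z":0.006,"ax":0,"ay":0,"az":0.24},{"x":-0.135,"y":-0.057,"z":0.01,"ax":0,"ay":0,"az":0.36},{"x":-0.18,"y":-0.076,"z":0.013,"ax":0,"ay":0,"az":0.48},{"x":-0.225,"y":-0.095,"z":0.016,"ax":0,"ay":0,"az":0.6},{"x":-0.27,"y":-0.115,"z":0.02,"ax":0,"ay":0,"az":0.72},{"x":-0.31,"y":-0.135,"z":0.023,"ax":0,"ay":0,"az":0.84},{"x":-0.349,"y":-0.15,"z":0.025,"ax":0,"ay":0,"az":0.9},{"x":-0.349,"y":-0.15,"z":0.025,"ax":0,"ay":0,"az":0.9}]' 0
python3 -c "
from h import *
shift([*key(1),.11])"
```

```text
t: 1.2
eef_pos: [0.5237, 0.1937, 0.2012]
tool_rot: [0.002, 0.71, 0.704, -0.001]
contact_force: [0.5, 1.0, -0.5]
gripper_width: -0.0
grasp_force: 0.0
t 1.2 pos [0.5237 0.1937 0.2012] y-dir deg -0.5 tilt 0.2 F [ 0.53  1.01 -0.52] w -0.0 grip 0.0
shift [-0.3539 -0.0454  0.0923]
```

```bash
python3 -m jog '[{"x":-0.045,"y":-0.006,"z":0.01,"ax":0,"ay":0,"az":0},{"x":-0.09,"y":-0.012,"z":0.02,"ax":0,"ay":0,"az":0},{"x":-0.135,"y":-0.018,"z":0.03,"ax":0,"ay":0,"az":0},{"x":-0.18,"y":-0.024,"z":0.04,"ax":0,"ay":0,"az":0},{"x":-0.225,"y":-0.03,"z":0.05,"ax":0,"ay":0,"az":0},{"x":-0.27,"y":-0.036,"z":0.065,"ax":0,"ay":0,"az":0},{"x":-0.315,"y":-0.042,"z":0.08,"ax":0,"ay":0,"az":0},{"x":-0.354,"y":-0.045,"z":0.09,"ax":0,"ay":0,"az":0},{"x":-0.354,"y":-0.045,"z":0.092,"ax":0,"ay":0,"az":0},{"x":-0.354,"y":-0.045,"z":0.092,"ax":0,"ay":0,"az":0}]' 0
python3 -c "
from h import *
im=snap('side','s1.png')[...,::-1]
cv2.imwrite('pics/s1c.png',cv2.resize(im[180:380,220:460],None,fx=3,fy=3))
shift([*key(1),.066])"
```

```text
t: 2.2
eef_pos: [0.4763, -0.1537, 0.1087]
tool_rot: [-0.001, 0.707, 0.707, -0.0]
contact_force: [-1.3, 0.9, 0.4]
gripper_width: -0.001
grasp_force: 0.0
t 2.25 pos [ 0.4769 -0.1524  0.109 ] y-dir deg 0.1 tilt 0.06 F [-0.12 -0.06 -0.09] w -0.003 grip 0.0
shift [-0.0077 -0.0017  0.043 ]
```

View pics/s1c.png

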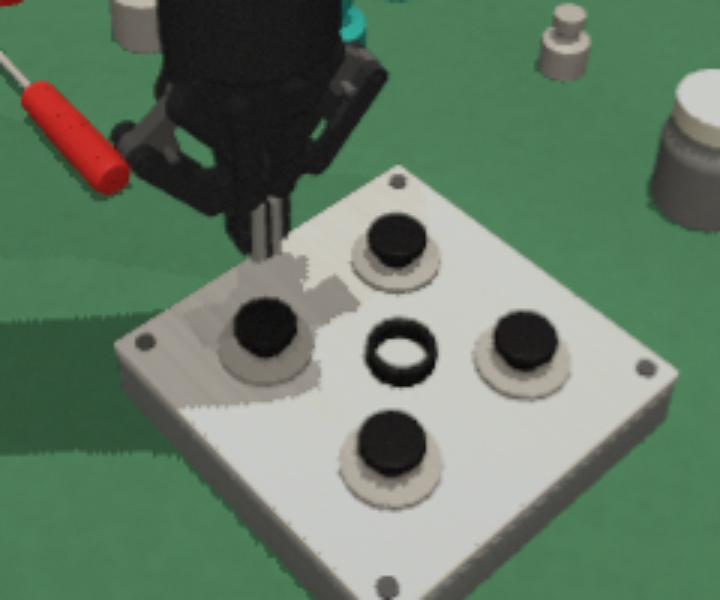

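The closeup shows the shut fingers just above key 1 (crop 265,322), with key tops 2, 3 and 4 at crop (391,437), (397,236) and (526,334). I'll refine the block pose from these.

```bash
python3 - <<'E'
from h import *
uv=[(265,322),(391,437),(397,236),(526,334)]
P=np.array([on_plane('side',(220+u/3-.33,180+v/3-.33),.062)[:2] for u,v in uv])
L=np.array([(-45,45),(-45,-45),(45,45),(45,-45)])/1e3
c=P.mean(0);Q=P-c;a=np.arctan2((L[:,0]*Q[:,1]-L[:,1]*Q[:,0]).sum(),(L*Q).sum())
Rm=np.array([[np.cos(a),-np.sin(a)],[np.sin(a),np.cos(a)]])
print(c,np.degrees(a),(P-(c+L@Rm.T)).round(4).tolist(),P.round(4).tolist())
E
sleep 0; python3 -m jog '[{"x":-0.006,"y":-0.001,"z":0.02,"ax":0,"ay":0,"az":0},{"x":-0.008,"y":-0.001,"z":0.035,"ax":0,"ay":0,"az":0},{"x":-0.008,"y":-0.001,"z":0.042,"ax":0,"ay":0,"az":0},{"x":-0.008,"y":-0.001,"z":0.042,"ax":0,"ay":0,"az":0},{"x":-0.008,"y":-0.001,"z":0.042,"ax":0,"ay":0,"az":0}]'
```

```text
[ 0.52928788 -0.19352244] 11.180601273999963 [[0.0002, -0.0], [0.0, 0.0008], [-0.0007, -0.0012], [0.0005, 0.0004]] [[0.4766, -0.1581], [0.4939, -0.2456], [0.5641, -0.1419], [0.5826, -0.2285]]
t: 2.75
eef_pos: [0.4765, -0.1603, 0.0677]
tool_rot: [0.0, 0.706, 0.708, 0.0]
contact_force: [-0.1, 0.8, 0.5]
gripper_width: 0.002
grasp_force: 0.0
```

```bash
sed -i 's/B=np.array.*;/B=np.array([.529,-.1935]);/' h.py
F='contact|eef'
python3 -m jog '[{"x":0,"y":0,"z":0.001,"ax":0,"ay":0,"az":0},{"x":0,"y":0,"z":0.002,"ax":0,"ay":0,"az":0},{"x":0,"y":0,"z":0.003,"ax":0,"ay":0,"az":0},{"x":0,"y":0,"z":0.003,"ax":0,"ay":0,"az":0}]'|grep -E $F
python3 -m jog '[{"x":0,"y":0,"z":0.0005,"ax":0,"ay":0,"az":0},{"x":0,"y":0,"z":0.001,"ax":0,"ay":0,"az":0},{"x":0,"y":0,"z":0.001,"ax":0,"ay":0,"az":0}]'|grep -E $F
python3 -m jog '[{"x":0,"y":0,"z":0.0005,"ax":0,"ay":0,"az":0},{"x":0,"y":0,"z":0.001,"ax":0,"ay":0,"az":0},{"x":0,"y":0,"z":0.001,"ax":0,"ay":0,"az":0}]'|grep -E $F
python3 -m jog '[{"x":0,"y":0,"z":0.0005,"ax":0,"ay":0,"az":0},{"x":0,"y":0,"z":0.001,"ax":0,"ay":0,"az":0},{"x":0,"y":0,"z":0.001,"ax":0,"ay":0,"az":0}]'|grep -E $F
python3 -m jog '[{"x":0,"y":0,"z":0.0005,"ax":0,"ay":0,"az":0},{"x":0,"y":0,"z":0.001,"ax":0,"ay":0,"az":0},{"x":0,"y":0,"z":0.001,"ax":0,"ay":0,"az":0}]'|grep -E $F
python3 -m jog '[{"x":0,"y":0,"z":0.0005,"ax":0,"ay":0,"az":0},{"x":0,"y":0,"z":0.001,"ax":0,"ay":0,"az":0},{"x":0,"y":0,"z":0.001,"ax":0,"ay":0,"az":0}]'|grep -E $F
```

```text
eef_pos: [0.4759, -0.1612, 0.0643]
contact_force: [-0.5, -0.6, -0.1]
eef_pos: [0.4759, -0.1612, 0.0632]
contact_force: [-1.5, 0.2, 0.3]
eef_pos: [0.4759, -0.1612, 0.0622]
contact_force: [0.4, -0.5, -0.8]
eef_pos: [0.4759, -0.1613, 0.0615]
contact_force: [-1.7, -0.6, 4.8]
eef_pos: [0.476, -0.1612, 0.0605]
contact_force: [-1.6, -0.3, 6.0]
eef_pos: [0.4759, -0.1613, 0.0594]
contact_force: [-1.5, 0.2, 4.4]
```

```bash
F='contact|eef'
python3 -m jog '[{"x":0,"y":0,"z":0.0005,"ax":0,"ay":0,"az":0},{"x":0,"y":0,"z":0.001,"ax":0,"ay":0,"az":0},{"x":0,"y":0,"z":0.001,"ax":0,"ay":0,"az":0}]'|grep -E $F
python3 -m jog '[{"x":0,"y":0,"z":0.0005,"ax":0,"ay":0,"az":0},{"x":0,"y":0,"z":0.001,"ax":0,"ay":0,"az":0},{"x":0,"y":0,"z":0.001,"ax":0,"ay":0,"az":0}]'|grep -E $F
python3 -m jog '[{"x":0,"y":0,"z":0.0005,"ax":0,"ay":0,"az":0},{"x":0,"y":0,"z":0.0005,"ax":0,"ay":0,"az":0}]'|grep -E $F
```

```text
eef_pos: [0.476, -0.1612, 0.0581]
contact_force: [0.6, 0.5, 2.7]
eef_pos: [0.4759, -0.1613, 0.0572]
contact_force: [-0.7, -0.0, 1.9]
eef_pos: [0.4759, -0.1613, 0.0568]
contact_force: [-0.2, -0.1, 3.5]
```

Key 1 snapped: the force rose to 6.0 N, fell to 1.9 N, then climbed again at the stop. Now I'll release it and locate the weight.

```bash
python3 -m jog '[{"x":0,"y":0,"z":-0.004,"ax":0,"ay":0,"az":0},{"x":0,"y":0,"z":-0.01,"ax":0,"ay":0,"az":0},{"x":0,"y":0,"z":-0.04,"ax":0,"ay":0,"az":0},{"x":0,"y":0,"z":-0.08,"ax":0,"ay":0,"az":0},{"x":0,"y":0,"z":-0.12,"ax":0,"ay":0,"az":0},{"x":0,"y":0,"z":-0.12,"ax":0,"ay":0,"az":0}]' 0.75
python3 - <<'E'
from h import *
a=on_plane('top',(249.4,227.1),.075);b=on_plane('top',(252.6,229.1),.04);c=on_plane('side',(267.3,160.8),.075)
print(a,b,c)
shift([*((a+c)/2)[:2],.17])
E
```

```text
t: 6.05
eef_pos: [0.4791, -0.1624, 0.1819]
tool_rot: [0.004, 0.707, 0.708, 0.003]
contact_force: [0.1, -1.0, -0.2]
gripper_width: 0.75
grasp_force: 0.0
[0.55460303 0.16012059 0.075     ] [0.55306904 0.15819823 0.04      ] [0.55645464 0.15926383 0.075     ]
t 6.05 pos [ 0.4791 -0.1624  0.1819] y-dir deg 0.1 tilt 0.54 F [ 0.13 -0.99 -0.23] w 0.75 grip 0.0
shift [0.322  0.0768 0.0123]
```

```bash
python3 -m jog '[{"x":0.046,"y":0.011,"z":0.002,"ax":0,"ay":0,"az":0},{"x":0.092,"y":0.022,"z":0.003,"ax":0,"ay":0,"az":0},{"x":0.138,"y":0.033,"z":0.005,"ax":0,"ay":0,"az":0},{"x":0.184,"y":0.044,"z":0.006,"ax":0,"ay":0,"az":0},{"x":0.23,"y":0.055,"z":0.008,"ax":0,"ay":0,"az":0},{"x":0.276,"y":0.066,"z":0.01,"ax":0,"ay":0,"az":0},{"x":0.31,"y":0.075,"z":0.012,"ax":0,"ay":0,"az":0},{"x":0.322,"y":0.077,"z":0.03,"ax":0,"ay":0,"az":0},{"x":0.322,"y":0.077,"z":0.06,"ax":0,"ay":0,"az":0},{"x":0.322,"y":0.077,"z":0.072,"ax":0,"ay":0,"az":0},{"x":0.322,"y":0.077,"z":0.072,"ax":0,"ay":0,"az":0},{"x":0.322,"y":0.077,"z":0.072,"ax":0,"ay":0,"az":0}]'
python3 - <<'E'
from h import *
im=snap('side','s2.png')[...,::-1];tp=snap('top','t2.png')[...,::-1]
v=np.zeros((400,800,3),np.uint8);v[:,:400]=cv2.resize(im[110:210,220:320],(400,400));v[:,400:]=cv2.resize(tp[170:270,200:300],(400,400));cv2.imwrite('pics/v2.png',v)
shift([.5548,.1592,.044]);print(proj('side',[.5548,.1592,.065]))
E
```

```text
t: 7.25
eef_pos: [0.5526, 0.1602, 0.1053]
tool_rot: [0.0, 0.707, 0.707, -0.0]
contact_force: [0.3, 0.3, 0.3]
gripper_width: 0.751
grasp_force: 0.0
t 7.35 pos [0.5532 0.1606 0.1061] y-dir deg 0.1 tilt 0.11 F [0.1  0.12 0.23] w 0.752 grip 0.0
shift [-0.0014  0.0015  0.0621]
[266.97379574 165.20749058]
```

View pics/v2.png

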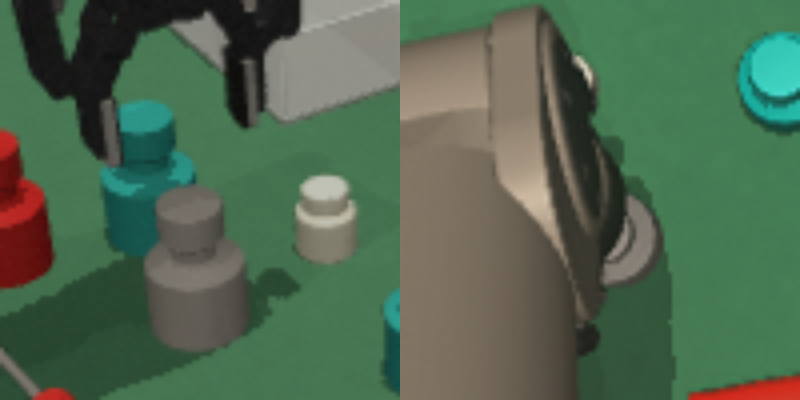

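Fingers straddle the grey knob (side px about (267,165)), matching the projected point. I'll descend and grip.

```bash
python3 -m jog '[{"x":-0.001,"y":0.0015,"z":0.02,"ax":0,"ay":0,"az":0},{"x":-0.001,"y":0.0015,"z":0.04,"ax":0,"ay":0,"az":0},{"x":-0.001,"y":0.0015,"z":0.055,"ax":0,"ay":0,"az":0},{"x":-0.001,"y":0.0015,"z":0.062,"ax":0,"ay":0,"az":0},{"x":-0.001,"y":0.0015,"z":0.062,"ax":0,"ay":0,"az":0},{"x":-0.001,"y":0.0015,"z":0.062,"ax":0,"ay":0,"az":0}]'
python3 -m jog '[{"x":0,"y":0,"z":0,"ax":0,"ay":0,"az":0},{"x":0,"y":0,"z":0,"ax":0,"ay":0,"az":0},{"x":0,"y":0,"z":0,"ax":0,"ay":0,"az":0},{"x":0,"y":0,"z":0,"ax":0,"ay":0,"az":0},{"x":0,"y":0,"z":0,"ax":0,"ay":0,"az":0},{"x":0,"y":0,"z":0,"ax":0,"ay":0,"az":0}]' 0.2 60
python3 -m jog '[{"x":0,"y":0,"z":-0.005,"ax":0,"ay":0,"az":0},{"x":0,"y":0,"z":-0.015,"ax":0,"ay":0,"az":0},{"x":0,"y":0,"z":-0.03,"ax":0,"ay":0,"az":0},{"x":0,"y":0,"z":-0.05,"ax":0,"ay":0,"az":0},{"x":0,"y":0,"z":-0.075,"ax":0,"ay":0,"az":0},{"x":0,"y":0,"z":-0.1,"ax":0,"ay":0,"az":0},{"x":0,"y":0,"z":-0.12,"ax":0,"ay":0,"az":0},{"x":0,"y":0,"z":-0.13,"ax":0,"ay":0,"az":0},{"x":0,"y":0,"z":-0.13,"ax":0,"ay":0,"az":0},{"x":0,"y":0,"z":-0.13,"ax":0,"ay":0,"az":0}]'
python3 - <<'E'
from h import *
im=snap('side','s3.png')[...,::-1]
cv2.imwrite('pics/v3.png',cv2.resize(im[40:200,200:360],(560,560)))
shift([*key(1),.18]);o=get_obs();print(o['torque'])
E
```

```text
t: 7.95
eef_pos: [0.5543, 0.16, 0.0434]
tool_rot: [0.0, 0.706, 0.708, 0.0]
contact_force: [0.6, -0.0, 1.0]
gripper_width: 0.753
grasp_force: 0.0
t: 8.55
eef_pos: [0.5547, 0.1601, 0.0437]
tool_rot: [0.0, 0.706, 0.708, 0.001]
contact_force: [0.2, -0.2, 7.1]
gripper_width: 0.377
grasp_force: 59.4
t: 9.55
eef_pos: [0.553, 0.1598, 0.1722]
tool_rot: [-0.0, 0.706, 0.708, -0.001]
contact_force: [-1.1, -0.1, -8.3]
gripper_width: 0.379
grasp_force: 60.6
t 9.6 pos [0.5528 0.1597 0.1717] y-dir deg 0.1 tilt 0.13 F [-0.34  0.4  -7.86] w 0.375 grip 60.6
shift [-0.3176 -0.0773 -0.0079]
[ 0.05745377 -0.04890787  0.02026509]
```

View pics/v3.png

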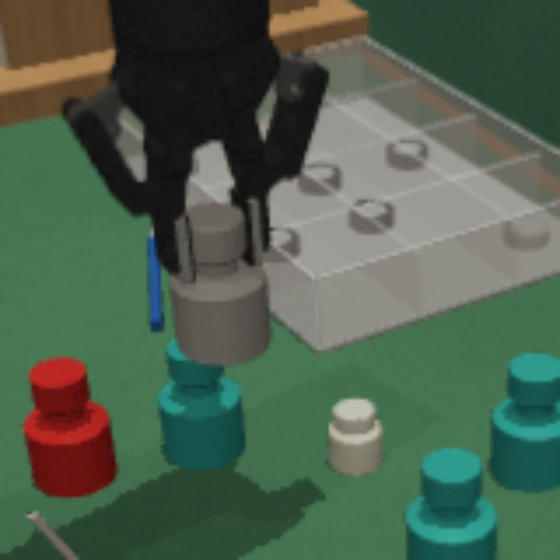

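Weight is held upright with a wrist reading of about 8 N. I'll carry it over key 1.

```bash
python3 -m jog '[{"x":-0.015,"y":-0.004,"z":0,"ax":0,"ay":0,"az":0},{"x":-0.045,"y":-0.011,"z":0,"ax":0,"ay":0,"az":0},{"x":-0.08,"y":-0.02,"z":0,"ax":0,"ay":0,"az":0},{"x":-0.12,"y":-0.029,"z":0,"ax":0,"ay":0,"az":0},{"x":-0.16,"y":-0.039,"z":0,"ax":0,"ay":0,"az":0},{"x":-0.2,"y":-0.049,"z":0,"ax":0,"ay":0,"az":0},{"x":-0.24,"y":-0.058,"z":0,"ax":0,"ay":0,"az":0},{"x":-0.275,"y":-0.067,"z":0,"ax":0,"ay":0,"az":0},{"x":-0.3,"y":-0.073,"z":0,"ax":0,"ay":0,"az":0},{"x":-0.313,"y":-0.076,"z":0,"ax":0,"ay":0,"az":0},{"x":-0.318,"y":-0.077,"z":0,"ax":0,"ay":0,"az":0},{"x":-0.318,"y":-0.077,"z":0,"ax":0,"ay":0,"az":0}]'
python3 -m jog '[{"x":0,"y":0,"z":0.01,"ax":0,"ay":0,"az":0},{"x":0,"y":0,"z":0.03,"ax":0,"ay":0,"az":0},{"x":0,"y":0,"z":0.045,"ax":0,"ay":0,"az":0},{"x":0,"y":0,"z":0.055,"ax":0,"ay":0,"az":0},{"x":0,"y":0,"z":0.055,"ax":0,"ay":0,"az":0},{"x":0,"y":0,"z":0.055,"ax":0,"ay":0,"az":0}]'
python3 - <<'E'
from h import *
im=snap('side','s4.png')[...,::-1]
cv2.imwrite('pics/v4.png',cv2.resize(im[180:360,240:440],(600,540)))
shift([*key(1),.107])
b=np.array([*get_obs()['eef_pos']])-[0,0,.0437];print((proj('side',b)-[240,180])*3,(proj('side',b+[0,0,.04])-[240,180])*3)
E
```

```text
t: 10.8
eef_pos: [0.4772, -0.1581, 0.1724]
tool_rot: [-0.0, 0.707, 0.708, -0.0]
contact_force: [-0.5, 0.3, -8.8]
gripper_width: 0.378
grasp_force: 60.6
t: 11.4
eef_pos: [0.4777, -0.1578, 0.1178]
tool_rot: [-0.0, 0.706, 0.708, -0.0]
contact_force: [0.0, -0.2, -8.1]
gripper_width: 0.378
grasp_force: 60.9
t 11.45 pos [ 0.4781 -0.158   0.1182] y-dir deg 0.1 tilt 0.05 F [ 0.35  0.79 -7.27] w 0.379 grip 60.9
shift [-0.     -0.002   0.0112]
[205.97690608 302.60597602] [203.88737385 245.22337902]
```

View pics/v4.png

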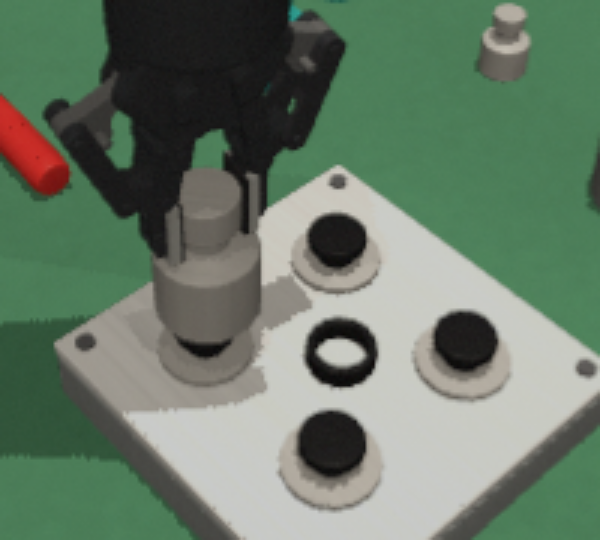

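Weight is centred above key 1 (axis at crop x≈207, key at 205). Now I'll lower it slowly.

```bash
F='contact|eef'
python3 -m jog '[{"x":0,"y":-0.0015,"z":0.004,"ax":0,"ay":0,"az":0},{"x":0,"y":-0.0015,"z":0.008,"ax":0,"ay":0,"az":0},{"x":0,"y":-0.0015,"z":0.01,"ax":0,"ay":0,"az":0},{"x":0,"y":-0.0015,"z":0.012,"ax":0,"ay":0,"az":0},{"x":0,"y":-0.0015,"z":0.013,"ax":0,"ay":0,"az":0},{"x":0,"y":-0.0015,"z":0.013,"ax":0,"ay":0,"az":0}]'|grep -E $F
python3 -m jog '[{"x":0,"y":0,"z":0.0005,"ax":0,"ay":0,"az":0},{"x":0,"y":0,"z":0.001,"ax":0,"ay":0,"az":0},{"x":0,"y":0,"z":0.0015,"ax":0,"ay":0,"az":0},{"x":0,"y":0,"z":0.002,"ax":0,"ay":0,"az":0},{"x":0,"y":0,"z":0.002,"ax":0,"ay":0,"az":0}]'|grep -E $F
python3 -m jog '[{"x":0,"y":0,"z":0.0005,"ax":0,"ay":0,"az":0},{"x":0,"y":0,"z":0.001,"ax":0,"ay":0,"az":0},{"x":0,"y":0,"z":0.0015,"ax":0,"ay":0,"az":0},{"x":0,"y":0,"z":0.002,"ax":0,"ay":0,"az":0},{"x":0,"y":0,"z":0.002,"ax":0,"ay":0,"az":0}]'|grep -E $F
python3 -m jog '[{"x":0,"y":0,"z":0.0005,"ax":0,"ay":0,"az":0},{"x":0,"y":0,"z":0.001,"ax":0,"ay":0,"az":0},{"x":0,"y":0,"z":0.001,"ax":0,"ay":0,"az":0}]'|grep -E $F
```

```text
eef_pos: [0.476, -0.1584, 0.105]
contact_force: [-1.0, 0.3, -2.9]
eef_pos: [0.476, -0.1582, 0.1027]
contact_force: [-0.5, -0.1, -3.5]
eef_pos: [0.4759, -0.1582, 0.1007]
contact_force: [-0.7, -0.8, -6.3]
eef_pos: [0.476, -0.1583, 0.0999]
contact_force: [-0.5, 0.3, -4.0]
```

```bash
F='contact|eef|t:|grasp|width'
python3 -m jog '[{"x":0,"y":0,"z":0.0004,"ax":0,"ay":0,"az":0},{"x":0,"y":0,"z":0.0004,"ax":0,"ay":0,"az":0}]' - 20|grep -E $F
python3 -m jog '[{"x":0,"y":0,"z":0,"ax":0,"ay":0,"az":0},{"x":0,"y":0,"z":0,"ax":0,"ay":0,"az":0},{"x":0,"y":0,"z":0,"ax":0,"ay":0,"az":0}]' 0.43|grep -E $F
python3 -m jog '[{"x":0,"y":0,"z":0,"ax":0,"ay":0,"az":0},{"x":0,"y":0,"z":0,"ax":0,"ay":0,"az":0},{"x":0,"y":0,"z":0,"ax":0,"ay":0,"az":0},{"x":0,"y":0,"z":0,"ax":0,"ay":0,"az":0}]' 0.75|grep -E $F
```

```text
t: 13.55
eef_pos: [0.476, -0.1583, 0.0997]
tool_rot: [0.0, 0.706, 0.708, 0.0]
contact_force: [-0.8, 1.1, 0.0]
gripper_width: 0.378
grasp_force: 61.7
t: 13.85
eef_pos: [0.4765, -0.1584, 0.0997]
tool_rot: [0.001, 0.706, 0.708, 0.0]
contact_force: [-0.2, -0.1, -0.0]
gripper_width: 0.432
grasp_force: 0.0
t: 14.25
eef_pos: [0.4759, -0.1583, 0.0994]
tool_rot: [0.0, 0.706, 0.708, 0.0]
contact_force: [-0.2, 0.6, 0.4]
gripper_width: 0.751
grasp_force: 0.0
```

Released. Retreat straight up, then to the side, and look.

```bash
python3 -m jog '[{"x":0,"y":0,"z":-0.01,"ax":0,"ay":0,"az":0},{"x":0,"y":0,"z":-0.03,"ax":0,"ay":0,"az":0},{"x":0,"y":0,"z":-0.06,"ax":0,"ay":0,"az":0},{"x":0,"y":0,"z":-0.1,"ax":0,"ay":0,"az":0},{"x":0.03,"y":0,"z":-0.12,"ax":0,"ay":0,"az":0},{"x":0.07,"y":0.01,"z":-0.12,"ax":0,"ay":0,"az":0},{"x":0.11,"y":0.01,"z":-0.12,"ax":0,"ay":0,"az":0},{"x":0.15,"y":0.02,"z":-0.12,"ax":0,"ay":0,"az":0},{"x":0.19,"y":0.02,"z":-0.12,"ax":0,"ay":0,"az":0},{"x":0.2,"y":0.02,"z":-0.12,"ax":0,"ay":0,"az":0},{"x":0.2,"y":0.02,"z":-0.12,"ax":0,"ay":0,"az":0}]'
python3 - <<'E'
from h import *
im=snap('side','s5.png')[...,::-1];tp=snap('top','t5.png')[...,::-1]
v=np.zeros((400,800,3),np.uint8);v[:,:400]=cv2.resize(im[190:390,250:450],(400,400));v[:,400:]=cv2.resize(tp[140:340,300:500],(400,400));cv2.imwrite('pics/v5.png',v)
for z in(.056,.096,.131):
  print(z,(proj('side',[*key(1),z])-[250,190])*2)
E
```

```text
t: 15.35
eef_pos: [0.4955, 0.0435, 0.2198]
tool_rot: [-0.0, 0.705, 0.709, 0.0]
contact_force: [-0.4, -1.2, -0.1]
gripper_width: 0.749
grasp_force: 0.0
0.056 [115.62807548 199.57453103]
0.096 [114.19515098 162.6374016 ]
0.131 [112.8427286 127.903126 ]
```

View pics/v5.png

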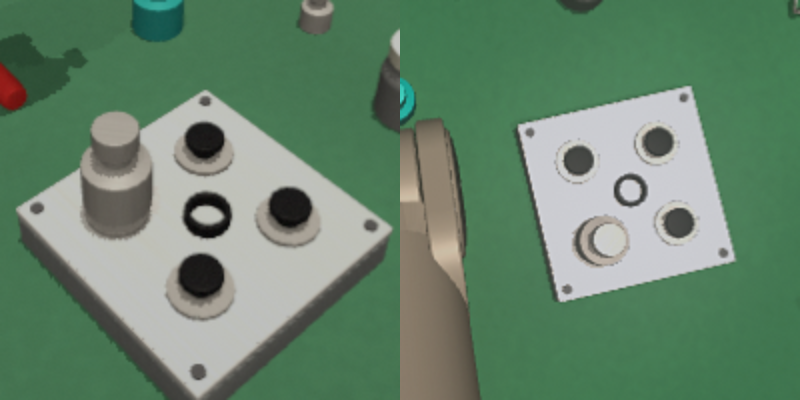

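The weight stands upright on key 1. Its knob top is at crop (115,122), as predicted with the key fully down, and the ring and other keys are undisturbed.

```bash
python3 -c "
from station import *
print(hand_in())"
```

```text
the job is handed in; nothing more can be done
None
```

Key 1 (near left) snapped over when pressed, so it is the sound key; the large steel weight now stands upright on it, holding it down, with the gripper clear, and the job is handed in.

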